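Find the full praline tin by its weight and pack it

ROBOT

A 6-joint arm with a two-finger parallel gripper is mounted at the origin on the work surface. World frame = base frame: x ahead of the robot, y to its left, z up, the work surface at z = 0. Lengths are in m, angles in degrees, forces in N, time in s.
With the tool pointing down it reaches from about 0.3 to 0.75 m from the base axis. Payload 8.5 kg.
Tool frame: the origin (TCP) lies between the finger pads; the fingertips stand env.finger_overhang ahead of it and the grasp point (between the pads) lies 2 mm behind it (env.finger_overhang is the distance from the TCP to the fingertips, in m); z points along the fingers, y is the line along which they close (so a half turn about z gives the same grasp; the last joint's range is limited). The gripper opens to 85 mm and grips with 20 to 120 N. Pads are 22 mm wide; open, the fingers measure 114 mm over their backs; the gripper's body (76 mm by 85 mm) begins 54 mm behind the grasp point. The pads swing forward as they close: fully open they stand 13 mm farther back than shut.
Start: joints at [-83.096, 21.807, 74.336, -0, 83.858, -12.336], TCP at [0.181, -0.519, 0.248] pointing down, gripper open.
Joint ranges: [-178.18, 178.18], [-50.72, 133.34], [12.68, 142.11], [-81.47, 261.47], [9.98, 163.14], [-165.26, 165.26]. Speed limits (degrees/s): [136.94, 136.94, 180, 180, 180, 180].

INTERFACE

Orientations are given as a 3x3 rotation matrix whose columns are the frame's x, y, z axes.
In Python, from rig import env gives the robot as it stands. The module is installed in compiled form; this text tells all that it offers.
- The arm moves only by the tool jog_arm, never from a script. Its arguments are lists of equal length, an entry for each row: "hand": the finger opening in m, from 0 to 0.0854; "travel": the shift along the world's x, y, z in m, a list of three; "yaw": the turn about the world's z in rad. A call has exactly 5 rows; each row shifts and turns the commanded pose from where the row before left it; what a row does not reach is not made up. A row lasts 1/8 s, in which the tool goes at most 62.5 mm and 10.7 degrees, less where a joint would pass 70% of its speed; a pose out of reach is approached as far as the arm can. A call is refused whole if a number of a shift passes 0.0625 or a number of a turn 0.188, either way. A call with a gripper value outside its range is refused whole. The fingers move at their own pace and stop on an object; "grip_force" is the grip in N (left out, the last holds). Time passes only in rows, so rows that do not move let the fingers close, or fill a call up. It gives the time, the measured TCP pose, the force, the opening and the grip force at its end, in the units of the state.
- env.observe(): the state, without advancing time (a new reading comes with each control period).
- env.get_image(name): name is "scene" or "top" or "wrist"; returns the picture (480x640x3 uint8, red, green, blue); there is no depth.
- env.calibration(name): a dict with "fx", "fy", "cx", "cy" (pixels), "position" and "rotation" of the camera in the world; the wrist camera has in their place "hand_eye" (4x4, takes a point from camera to tool coordinates, whose origin is the TCP and whose axes are the flange's). Camera axes: x right, y down, z forward; pixel columns grow to the right and rows downward; lengths in m; the calibration is good to about 2 mm. A picture is of the moment at which its call begins: read the wrist's pose just before it. calibration takes no time and is no camera call.
- env.close_job(): hands the job in; it is judged then, once.
The state is a dict: "time_s": time; "q": joint angles; "qvel": joint speeds; "joint_efforts": joint torques, N m; "position": TCP position; "tool_rot": TCP orientation; "ft_force": force on the tool from outside, world axes, zero at the start; "wrist_torque": the same for the moment, N m; "grip_width": finger opening in m; "gripper_force": force on a finger pad.
Only numpy, scipy, OpenCV 4.12 (cv2) and the standard library are available. Lean on these libraries where they do the work, as an engineer would, in place of code of your own. Each camera call takes 0.05 s, during which the arm holds its last target. There are 200 camera calls.

TASK

Three identical tins hang from the hooks of the display stand, but only one is full of pralines: find out by weight which it is. Lift the full tin up and off its hook and stand it upright, flat on the floor of the empty bay of the open gift tray, set down rather than dropped. The two light tins must be left hanging on the stand's hooks, no tin may be dropped, and nothing else on the table may be knocked over or pushed about.

Things in the scene. Friction and masses are not known exactly. Their poses are not given: they have to be found in the camera images.
- tin_a: closed square aluminium tin, 70 x 70 mm, 65 mm tall, origin at the centre of its underside, z up. On its lid a rigid strap handle in the tin's y-z plane: two upright limbs 50 mm apart over their outsides, each 14 mm wide (x), 4 mm thick, and a flat crossbar, underside 115 mm and top 119 mm above the origin. The handle can be pinched across both limbs
- tin_b: like tin_a in all that can be seen. One of the three, any one, is full (0.30 to 0.38 kg in all); the two others hold light filler (0.11 kg in all)
- tin_c: like tin_a in all that can be seen. At the start each tin's crossbar hangs on one hook, the tin's underside about 70 mm above the table, its x axis along the stand's x
- stand: fixed display stand; origin on the table below the middle hook's hanging place, x away from the robot. Posts 410 mm apart (y); hook rail at x = 60, z = 169 to 183 mm. A light bar over the hooks (x -10 to 42, z 298 to 322, y -220 to 220 mm) bars the way straight down to the handles: come in tilted, from the -x side
- hook0 (a point): top of the hook tongue at the stand's y = +115 mm, where a crossbar rests (x = 0, z = 185 mm in the stand's frame), axes as the stand's. The tongue is flat, 22 mm wide, 4 mm thick, and ends towards -x in an upturned lip (x = -12 to -16 mm, top 12 mm above this point): a tin must rise over 12 and under 40 mm before it is drawn off to -x
- hook1 (a point): top of the hook tongue at the stand's y = 0 mm, where a crossbar rests (x = 0, z = 185 mm in the stand's frame), axes as the stand's. The tongue is flat, 22 mm wide, 4 mm thick, and ends towards -x in an upturned lip (x = -12 to -16 mm, top 12 mm above this point): a tin must rise over 12 and under 40 mm before it is drawn off to -x
- hook2 (a point): top of the hook tongue at the stand's y = -115 mm, where a crossbar rests (x = 0, z = 185 mm in the stand's frame), axes as the stand's. The tongue is flat, 22 mm wide, 4 mm thick, and ends towards -x in an upturned lip (x = -12 to -16 mm, top 12 mm above this point): a tin must rise over 12 and under 40 mm before it is drawn off to -x
- tray: fixed open orange gift tray, 182 x 88 mm, walls 4 mm thick, rims 28 mm above the table. Origin: on the table under the centre of its empty square bay (80 x 80 mm inside, sides along x and y, floor 6 mm up); the half on its -x side (to x = -138 mm) is filled with four chocolates up to 33 mm high. It stands either on the left or on the right
- bay (a point): centre of the floor of the tray's empty bay, 6 mm above the table, axes as the tray's; the square tin may go in at any quarter turn, with 5 mm to spare each side
- gift_box: fixed closed mint gift box 96 x 96 mm, 50 mm tall, on the side where the tray is not; origin: centre of its underside. Bystander
- jar: amber glass jar with a steel lid, 60 mm across, 130 mm tall, loose bystander; origin on its underside
- spool: ribbon spool standing on a flange, 68 mm across, 40 mm tall, loose bystander; origin on its underside
- cup: white cup, 66 mm across, 70 mm tall, loose bystander; origin on its underside
- spatula: spatula lying flat, 200 mm long along its x axis, loose bystander; origin on its underside
- small_box: small closed gift box 46 x 46 mm, 35 mm tall, standing under the hanging tins, loose bystander; origin on its underside
- round_tin: flat round steel tin, 44 mm across, 30 mm tall, standing under the hanging tins, loose bystander; origin on its underside
Things that resemble listed ones, but are neither listed nor needed, are in the scene too. What is shaped like the tin_a but pink or yellow is not meant.

How it is judged:
By the outcome, as a careful person would: the job done as asked, in the order asked, and still so for the second after the job is handed in, with the robot touching nothing.
It also fails if it takes over 64 s, if anything falls off the work surface, if the arm or the gripper's body presses on something with over 40 N, if the wrist force passes 120 N, or if a joint passes its speed limit or range.

## Working session

There is one attempt and no reset: what is moved stays moved. The work goes in short steps, Python scripts to look and compute and a tool call to move; the robot and the scene stay as the last step left them, time stands still between calls to the robot, and variables do not carry over. Pictures are saved under pics/ and viewed, at most 10 in all, crops included, and the job is handed in when it is done.

Besides the shell and the picture viewer there is one more tool, called after "Emit:" by a JSON object that holds its "method" and its "body". jog_arm: Moves the arm, as the interface text tells. Its arguments: {"type":"object","properties":{"hand":{"type":"array"},"travel":{"type":"array"},"yaw":{"type":"array"},"grip_force":{"type":"number"}},"required":["hand","travel","yaw"]}

```bash
mkdir -p pics; ls
cat > h.py <<'E'
import numpy as np, cv2
from rig import env
def snap(n,f):
    im=env.get_image(n); cv2.imwrite(f'pics/{f}.png',im[:,:,::-1]); return im
E
python3 - <<'E'
from h import *
s=env.observe()
print({k:np.round(v,3).tolist() for k,v in s.items()}, env.finger_overhang)
for n in("scene","top","wrist"): print(n,env.calibration(n))
a=snap("scene","s0");b=snap("top","t0")
E
```

```text
pics
{'time_s': 0.0, 'q': [-83.097, 21.841, 74.386, 0.002, 83.856, -12.335], 'qvel': [0.007, 0.032, -0.083, -0.012, -0.054, -0.082], 'joint_efforts': [-0.001, -44.846, -23.128, -0.0, 0.005, -0.0], 'position': [0.181, -0.519, 0.248], 'tool_rot': [[0.944, 0.33, -0.0], [0.33, -0.944, 0.001], [0.0, -0.001, -1.0]], 'ft_force': [-0.069, 0.394, -0.67], 'wrist_torque': [-0.001, 0.002, 0.009], 'gripper_force': 0.0, 'grip_width': 0.086} 0.017
scene {'fx': 477.4600606814462, 'fy': 477.4600606814462, 'cx': 322.3553045318088, 'cy': 237.94970137363595, 'position': array([1.33459934, 0.22942123, 0.86986989]), 'rotation': array([[-0.28172943,  0.66315652, -0.69343489],
       [ 0.95939419,  0.18427954, -0.21355055],
       [-0.01383158, -0.72544089, -0.68814549]])}
top {'fx': 448.7583464902338, 'fy': 448.7583464902338, 'cx': 313.56341743472336, 'cy': 239.74656268518004, 'position': array([ 0.47441876, -0.02755432,  1.25048714]), 'rotation': array([[ 2.46363139e-02, -9.91564917e-01,  1.27248052e-01],
       [-9.99696395e-01, -2.43833160e-02,  3.54577920e-03],
       [-4.13140792e-04, -1.27296774e-01, -9.91864588e-01]])}
wrist {'fx': 357.36080777034744, 'fy': 357.36080777034744, 'cx': 318.60119751239324, 'cy': 238.80380488190477, 'hand_eye': array([[ 2.85998481e-04, -9.55230297e-01, -2.95863139e-01,
         7.58887439e-02],
       [ 9.99999416e-01, -3.51476014e-05,  1.08013580e-03,
        -5.94299131e-04],
       [-1.04217732e-03, -2.95863275e-01,  9.55229730e-01,
        -1.25125126e-01],
       [ 0.00000000e+00,  0.00000000e+00,  0.00000000e+00,
         1.00000000e+00]])}
```

View pics/s0.png

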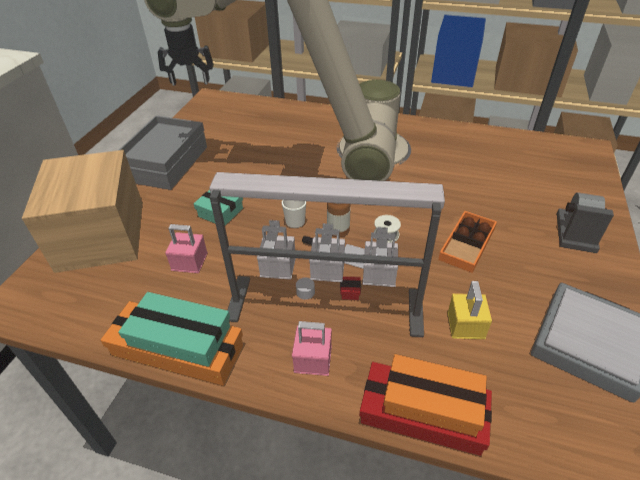

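View pics/t0.png

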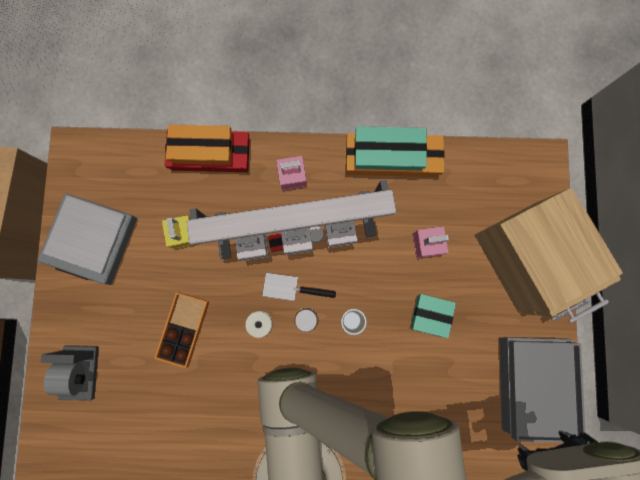

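```bash
cat >> h.py <<'E'
def ray(n,u,v,z):
    c=env.calibration(n); d=c['rotation']@np.array([(u-c['cx'])/c['fx'],(v-c['cy'])/c['fy'],1.]); p=c['position']
    return p+d*(z-p[2])/d[2]
def proj(n,P):
    c=env.calibration(n); q=c['rotation'].T@(np.asarray(P,float)-c['position']); return q[0]/q[2]*c['fx']+c['cx'],q[1]/q[2]*c['fy']+c['cy']
E
python3 - <<'E'
from h import *
im=cv2.imread('pics/t0.png'); hsv=cv2.cvtColor(im,cv2.COLOR_BGR2HSV)
def cont(mask,box,k=3):
    m=np.zeros(mask.shape,np.uint8); x0,y0,x1,y1=box; m[y0:y1,x0:x1]=mask[y0:y1,x0:x1].astype(np.uint8)*255
    m=cv2.morphologyEx(m,cv2.MORPH_OPEN,np.ones((k,k))); 
    return max(cv2.findContours(m,0,1)[0],key=cv2.contourArea)
h,s,v=hsv[...,0],hsv[...,1],hsv[...,2]
print(hsv[215,250],hsv[205,350],hsv[345,210], hsv[296,190],hsv[250,300])
bar=cont((s<40)&(v>120),(180,185,400,248),9)
r=cv2.minAreaRect(bar); print('bar',r)
B=np.array([ray('top',*p,.322) for p in cv2.boxPoints(r)]); print(B.round(4), np.linalg.norm(B[0]-B[1]),np.linalg.norm(B[1]-B[2]))
tr=cont((h>3)&(h<17)&(s>190)&(v>130),(150,285,215,375),2)
tr=cv2.convexHull(tr); r=cv2.minAreaRect(tr); print('tray',r)
T=np.array([ray('top',*p,.028) for p in cv2.boxPoints(r)]); print(T.round(4), np.linalg.norm(T[0]-T[1]),np.linalg.norm(T[1]-T[2]))
for n,(u,w),z in (('spool',(259,324),.04),('jar',(306,320),.13),('cup',(353,321),.07)): print(n,ray('top',u,w,z).round(3))
for p in((264,288),(336,294)): print('spat',ray('top',*p,.01).round(3))
print('greenbox',ray('top',434,315,.05).round(3))
cv2.imwrite('pics/c.png',np.vstack([cv2.resize(im[180:280,170:400],None,fx=3.4,fy=2.9,interpolation=2),cv2.resize(cv2.imread('pics/s0.png')[170:310,210:440],(782,310),interpolation=2)]))
E
```

```text
[  4  11 178] [  4  12 177] [ 14 139 145] [ 15 172 156] [  0  13 135]
bar ((290.58148193359375, 216.32717895507812), (24.02709197998047, 208.50759887695312), 81.53595733642578)
[[ 0.6291  0.245   0.322 ]
 [ 0.7057 -0.1874  0.322 ]
 [ 0.6547 -0.1949  0.322 ]
 [ 0.5792  0.2346  0.322 ]] 0.439122755588151 0.05149162563207417Traceback (most recent call last):
  File "<stdin>", line 12, in <module>
  File "<stdin>", line 6, in cont
ValueError: max() iterable argument is empty
```

Run:
```python
from h import *
im=cv2.imread('pics/t0.png'); hsv=cv2.cvtColor(im,cv2.COLOR_BGR2HSV)
h,s,v=[hsv[...,i].astype(int) for i in range(3)]
print(hsv[315,170],hsv[325,165],hsv[330,203],hsv[340,225],hsv[280:300,187].tolist())
B=np.array([[0.6291,0.245],[0.7057,-.1874],[.6547,-.1949],[.5792,.2346]])
c=B.mean(0); ey=(B[0]-B[1]+B[3]-B[2]); ey/=np.linalg.norm(ey); ex=np.array([ey[1],-ey[0]]); o=c-.016*ex
print('stand o',o,'ex',ex,'ey',ey,'yaw',np.degrees(np.arctan2(ex[1],ex[0])))
W=lambda x,y,z:np.r_[o+x*ex+y*ey,z]
S=cv2.imread('pics/s0.png'); T=im.copy()
for img,n in((S,'scene'),(T,'top')):
  for P in [W(60,0,0)]*0+[W(.060,y,.183) for y in(-.205,.205)]+[W(0,y,.189) for y in(-.115,0,.115)]+[W(.07*a/2,y+.07*b/2,.135) for y in(-.115,0,.115) for a in(-1,1) for b in(-1,1)]:
    u,w=proj(n,P); cv2.circle(img,(int(round(u)),int(round(w))),1,(0,0,255),-1)
for n,(u,w),z in (('spool',(259,324),.04),('jar',(306,320),.13),('cup',(353,321),.07)): print(n,ray('top',u,w,z).round(3))
for p in((264,288),(336,294)): print('spat',ray('top',*p,.01).round(3))
print('greenbox',ray('top',434,315,.05).round(3))
cv2.imwrite('pics/c.png',np.vstack([cv2.resize(T[180:280,170:400],(782,290),interpolation=2),cv2.resize(S[170:310,210:440],(782,310),interpolation=2)]))
cv2.imwrite('pics/d.png',cv2.resize(im[280:380,140:230],None,fx=5,fy=5,interpolation=2))
```

```text
[ 13 189 119] [ 15 168 178] [ 14 138 151] [ 14 139 147] [[14, 139, 143], [14, 140, 144], [14, 140, 146], [14, 140, 146], [14, 138, 142], [13, 138, 140], [14, 138, 140], [14, 139, 138], [14, 140, 138], [14, 137, 141], [14, 140, 140], [14, 139, 141], [14, 139, 145], [14, 139, 145], [13, 147, 130], [14, 173, 134], [15, 168, 173], [16, 138, 176], [16, 117, 170], [16, 113, 165]]
stand o [0.62641846 0.02154443] ex [0.98478356 0.17378533] ey [-0.17378533  0.98478356] yaw 10.007979801441332
spool [0.401 0.116 0.04 ]
jar [ 0.419 -0.01   0.13 ]
cup [ 0.416 -0.131  0.07 ]
spat [0.497 0.11  0.01 ]
spat [ 0.485 -0.088  0.01 ]
greenbox [ 0.436 -0.346  0.05 ]
```

View pics/c.png

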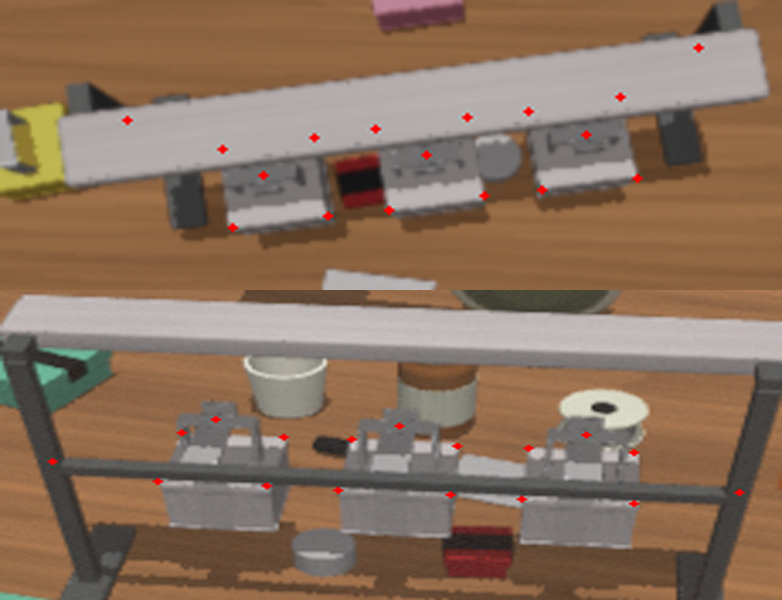

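View pics/d.png

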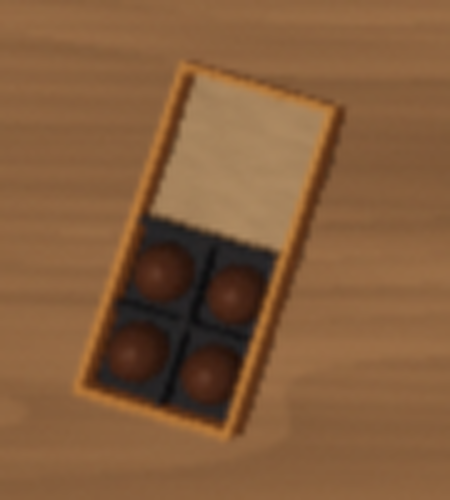

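Run:
```python
from h import *
C=[(182,63),(339,103),(231,435),(79,388)]
P=np.array([ray('top',140+(u-2)/5,280+(v-2)/5,.028)[:2] for u,v in C])
print(P.round(4),[np.linalg.norm(P[i]-P[(i+1)%4]).round(4) for i in range(4)])
ex=(P[0]+P[1]-P[2]-P[3]); ex/=np.linalg.norm(ex)
c=P.mean(0); top=(P[0]+P[1])/2
print('yaw',np.degrees(np.arctan2(ex[1],ex[0])),'bay from centre',c+.047*ex,'from far edge',top-.044*ex, 'edge yaw', np.degrees(np.arctan2(*(-(P[1]-P[0])[[1,0]])*[-1,1]))) 
# floor corners of the bay: inner floor seen
for u,v in [(190,77),(328,110),(277,250),(147,215)]: print(ray('top',140+(u-2)/5,280+(v-2)/5,.028 if v>200 else .006).round(4))
# wrist cam on hand: origin in tool
c2=env.calibration('wrist')['hand_eye']; print(c2[:3,3])
```

```text
[[0.479  0.3455]
 [0.4597 0.2593]
 [0.284  0.307 ]
 [0.3063 0.3893]] [np.float64(0.0883), np.float64(0.182), np.float64(0.0852), np.float64(0.1782)]
yaw -14.717369130600952 bay from centre [0.42772216 0.31332825] from far edge [0.42680256 0.3135698 ] edge yaw -77.34478666303407
[0.4716 0.3473 0.006 ]
[0.4555 0.2703 0.006 ]
[0.3809 0.2883 0.028 ]
[0.3976 0.3591 0.028 ]
[ 0.07588876 -0.00059438 -0.12512524]
```

Emit:
{"method": "jog_arm", "body": {"hand": [0.085,0.085,0.085,0.085,0.085], "travel": [[0,0,0.06],[0,0,0.06],[0,0,0.06],[0,0,0.06],[0,0,0.06]], "yaw": [0,0,0,0,0]}}

```text
time_s: 0.72
position: [0.1811, -0.5185, 0.5502]
tool_rot: [[0.944, 0.33, 0.0], [0.33, -0.944, 0.0], [0.0, -0.0, -1.0]]
ft_force: [0.8, -1.4, -0.0]
grip_width: 0.0851
gripper_force: 0.0
```

Emit:
{"method": "jog_arm", "body": {"hand": [0.085,0.085,0.085,0.085,0.085], "travel": [[0,0,0.06],[0,0,0.06],[0,0,0.06],[0,0,0.06],[0,0,0.06]], "yaw": [0,0,0,0,0]}}

```text
time_s: 1.35
position: [0.1439, -0.4121, 0.6684]
tool_rot: [[0.944, 0.328, 0.027], [0.33, -0.941, -0.077], [-0.0, 0.081, -0.997]]
ft_force: [-0.1, -0.8, 0.4]
grip_width: 0.0852
gripper_force: 0.0
```

Run:
```python
from h import *
s=env.observe(); print(s['time_s'],s['q'].round(2) if hasattr(s['q'],'round') else s['q'],s['position'])
```

```text
1.35 [-87.12  15.49  12.74   2.42 147.28 -14.27] [ 0.14389196 -0.41209477  0.66835858]
```

Emit:
{"method": "jog_arm", "body": {"hand": [0.085,0.085,0.085,0.085,0.085], "travel": [[0,0,0],[0,0,0],[0,0,0],[0,0,0],[0,0,0]], "yaw": [0.186,0.186,0.186,0.186,0.186]}}

```text
time_s: 1.98
position: [0.1436, -0.4113, 0.6644]
tool_rot: [[0.295, 0.952, 0.078], [0.956, -0.294, -0.024], [-0.0, 0.082, -0.997]]
ft_force: [-0.1, 0.2, 0.6]
grip_width: 0.0851
gripper_force: 0.0
```

Emit:
{"method": "jog_arm", "body": {"hand": [0.085,0.085,0.085,0.085,0.085], "travel": [[0,0,0],[0,0,0],[0,0,0],[0,0,0],[0.015,-0.045,0.04]], "yaw": [0.186,0.186,0.186,0.186,0]}}

```text
time_s: 2.6
position: [0.1495, -0.4256, 0.6511]
tool_rot: [[-0.425, 0.901, 0.084], [0.905, 0.426, 0.013], [-0.024, 0.081, -0.996]]
ft_force: [0.0, -0.8, 0.2]
grip_width: 0.0855
gripper_force: 0.0
```

Emit:
{"method": "jog_arm", "body": {"hand": [0.085,0.085,0.085,0.085,0.085], "travel": [[0.015,-0.045,0.04],[0.015,-0.045,0.04],[0.015,-0.045,0.04],[0.015,-0.045,0.04],[0.015,-0.045,0.04]], "yaw": [0,0,0,0,0]}}

```text
time_s: 3.22
position: [0.1799, -0.5048, 0.616]
tool_rot: [[-0.411, 0.902, 0.13], [0.902, 0.423, -0.089], [-0.135, 0.081, -0.987]]
ft_force: [0.6, 0.9, -0.6]
grip_width: 0.0851
gripper_force: 0.0
```

Run:
```python
from h import *
s=env.observe(); print(s['time_s'],np.round(s['q'],2),s['position'])
```

```text
3.225 [ -86.35   22.48   12.76   10.82  138.63 -102.66] [ 0.17988655 -0.50483393  0.61596968]
```

Emit:
{"method": "jog_arm", "body": {"hand": [0.085,0.085,0.085,0.085,0.085], "travel": [[0.01,-0.03,0.062],[0.01,-0.03,0.062],[0.01,-0.03,0.062],[0.01,-0.03,0.062],[0.01,-0.03,0.062]], "yaw": [0.15,0.15,0,0,0]}}

```text
time_s: 3.85
position: [0.18, -0.4851, 0.6496]
tool_rot: [[-0.634, 0.744, 0.211], [0.727, 0.667, -0.166], [-0.264, 0.048, -0.963]]
ft_force: [-0.3, -0.4, 0.3]
grip_width: 0.0854
gripper_force: 0.0
```

Emit:
{"method": "jog_arm", "body": {"hand": [0.085,0.085,0.085,0.085,0.085], "travel": [[0.02,-0.058,0.062],[0.02,-0.058,0.062],[0.02,-0.058,0.062],[0.02,-0.058,0.062],[0.02,-0.058,0.062]], "yaw": [0,0,0,0,0]}}

```text
time_s: 4.47
position: [0.2081, -0.5466, 0.6381]
tool_rot: [[-0.601, 0.753, 0.268], [0.695, 0.658, -0.291], [-0.395, 0.011, -0.918]]
ft_force: [-1.0, 0.1, 0.1]
grip_width: 0.0852
gripper_force: 0.0
```

Run:
```python
from h import *
s=env.observe(); print(s['time_s'],np.round(s['q'],2),s['position'])
```

```text
4.475 [ -86.88   21.84   12.75   18.05  125.66 -114.75] [ 0.20814746 -0.54655253  0.63809903]
```

Emit:
{"method": "jog_arm", "body": {"hand": [0.085,0.085,0.085,0.085,0.085], "travel": [[0.02,-0.055,0.062],[0.02,-0.055,0.062],[0.02,-0.055,0.062],[0.02,-0.055,0.062],[0.02,-0.055,0.062]], "yaw": [-0.15,-0.12,0,0,0]}}

```text
time_s: 5.1
position: [0.2296, -0.6015, 0.6438]
tool_rot: [[-0.361, 0.904, 0.23], [0.763, 0.428, -0.485], [-0.537, 0.001, -0.844]]
ft_force: [0.2, -0.9, 0.2]
grip_width: 0.085
gripper_force: 0.0
```

Emit:
{"method": "jog_arm", "body": {"hand": [0.085,0.085,0.085,0.085,0.085], "travel": [[0.02,-0.055,0.062],[0.02,-0.055,0.062],[0.02,-0.055,0.062],[0.02,-0.055,0.062],[0.02,-0.055,0.062]], "yaw": [0,0,0,0,0]}}

```text
time_s: 5.72
position: [0.2483, -0.6511, 0.6543]
tool_rot: [[-0.317, 0.906, 0.279], [0.668, 0.422, -0.613], [-0.674, -0.008, -0.739]]
ft_force: [0.5, 0.1, 0.2]
grip_width: 0.0851
gripper_force: 0.0
```

Run:
```python
from h import *
s=env.observe(); print(s['time_s'],np.round(s['q'],2),s['position'])
```

```text
5.725 [ -82.91   24.92   12.75   11.85  101.07 -101.39] [ 0.2482755  -0.65111261  0.65425161]
```

Emit:
{"method": "jog_arm", "body": {"hand": [0.085,0.085,0.085,0.085,0.085], "travel": [[0.02,0.036,-0.017],[0.02,0.036,-0.017],[0.02,0.036,-0.017],[0.02,0.036,-0.017],[0.02,0.036,-0.017]], "yaw": [0.16,0.16,0.16,0.16,0.16]}}

```text
time_s: 6.35
position: [0.3485, -0.4694, 0.5688]
tool_rot: [[-0.701, 0.324, 0.635], [0.234, 0.946, -0.224], [-0.673, -0.008, -0.739]]
ft_force: [0.2, -0.6, -0.1]
grip_width: 0.085
gripper_force: 0.0
```

Emit:
{"method": "jog_arm", "body": {"hand": [0.085,0.085,0.085,0.085,0.085], "travel": [[0.02,0.036,-0.017],[0.02,0.036,-0.017],[0.02,0.036,-0.017],[0.02,0.036,-0.017],[0.02,0.036,-0.017]], "yaw": [0.16,0.16,0.16,0.03,0]}}

```text
time_s: 6.98
position: [0.4486, -0.2901, 0.4833]
tool_rot: [[-0.728, -0.174, 0.663], [-0.134, 0.985, 0.111], [-0.673, -0.008, -0.74]]
ft_force: [1.1, -0.9, -0.3]
grip_width: 0.0848
gripper_force: 0.0
```

Emit:
{"method": "jog_arm", "body": {"hand": [0.085,0.085,0.085,0.085,0.085], "travel": [[0.02,0.036,-0.017],[0.02,0.036,-0.017],[0.02,0.036,-0.017],[0.02,0.036,-0.017],[0,0,0]], "yaw": [0,0,0,0,0]}}

```text
time_s: 7.6
position: [0.5283, -0.1443, 0.4152]
tool_rot: [[-0.728, -0.178, 0.662], [-0.136, 0.984, 0.115], [-0.672, -0.007, -0.741]]
ft_force: [-0.4, -0.5, 0.4]
grip_width: 0.0847
gripper_force: 0.0
```

Run:
```python
from h import *
s=env.observe(); print(s['time_s'],np.round(s['q'],2),s['position'],np.round(s['tool_rot'],3),np.round(s['ft_force'],2))
```

```text
7.6 [ -41.74    3.37   81.78   34.25   69.3  -147.14] [ 0.5283217  -0.14425565  0.4151657 ] [[-0.728 -0.178  0.662]
 [-0.136  0.984  0.115]
 [-0.672 -0.007 -0.741]] [-0.39 -0.54  0.37]
```

Emit:
{"method": "jog_arm", "body": {"hand": [0.085,0.085,0.085,0.085,0.085], "travel": [[0.011,0.009,-0.036],[0.011,0.009,-0.036],[0.011,0.008,-0.036],[0.011,0.008,-0.036],[0.011,0.008,-0.036]], "yaw": [0,0,0,0,0]}}

```text
time_s: 8.22
position: [0.5835, -0.1059, 0.2355]
tool_rot: [[-0.727, -0.173, 0.664], [-0.134, 0.985, 0.11], [-0.673, -0.009, -0.739]]
ft_force: [0.1, -0.3, 0.3]
grip_width: 0.085
gripper_force: 0.0
```

```bash
cat >> h.py <<'E'
O=np.array([.6264,.0215]);EX=np.array([.9848,.1738]);EY=np.array([-.1738,.9848])
def W(x,y,z): return np.r_[O+x*EX+y*EY,z]
def st(p): d=np.asarray(p)[:2]-O; return np.r_[d@EX,d@EY,p[2]]
def wproj(s,P):
    c=env.calibration('wrist'); H=c['hand_eye']; R=np.array(s['tool_rot']); t=R.T@(np.asarray(P)-s['position']); q=H[:3,:3].T@(t-H[:3,3])
    return q[0]/q[2]*c['fx']+c['cx'],q[1]/q[2]*c['fy']+c['cy']
E
python3 - <<'E'
from h import *
s=env.observe(); im=snap('wrist','w1')[:,:,::-1].copy()
print(s['time_s'],np.round(s['q'],1),s['position'],st(s['position']))
for y in(-.115,0):
  for P in [W(x,y+b*.035,.135) for x in(-.035,.035) for b in(-1,1)]+[W(0,y+b*.025,z) for z in(.135,.189) for b in(-1,1)]:
    u=wproj(s,P); print(np.round(u)); cv2.circle(im,(int(u[0]),int(u[1])),3,(0,0,255),-1) if abs(u[0])<2000 else 0
cv2.imwrite('pics/w1m.png',im)
E
```

```text
8.225 [ -32.7   15.8   97.5   43.1   41.3 -159.7] [ 0.58346683 -0.10594509  0.23554083] [-0.06443054 -0.11804614  0.23554083]
[267. 179.]
[382. 180.]
[278. 237.]
[368. 238.]
[288. 212.]
[360. 212.]
[283. 283.]
[364. 284.]
[455. 180.]
[571. 181.]
[426. 238.]
[516. 239.]
[453. 213.]
[526. 213.]
[469. 285.]
[550. 286.]
```

View pics/w1m.png

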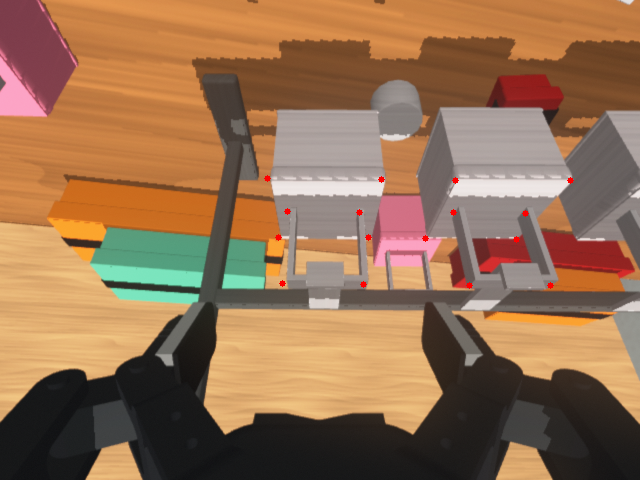

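Emit:
{"method": "jog_arm", "body": {"hand": [0.085,0.085,0.085,0.085,0.085], "travel": [[-0.001,0.005,0],[0.01,0.002,-0.01],[0.01,0.002,-0.012],[0.01,0.0015,-0.012],[0,0,0]], "yaw": [0,0,0,0,0]}}

```text
time_s: 8.9
position: [0.6124, -0.0941, 0.2006]
tool_rot: [[-0.729, -0.176, 0.662], [-0.135, 0.984, 0.113], [-0.671, -0.007, -0.741]]
ft_force: [-0.1, -0.2, 0.4]
grip_width: 0.085
gripper_force: 0.0
```

Run:
```python
from h import *
s=env.observe()
print(s['time_s'],np.round(s['q'],1),s['position'],st(s['position']),np.round(s['tool_rot'],3).tolist())
```

```text
8.9 [ -29.5   20.8   96.7   45.5   36.5 -161. ] [ 0.6124349  -0.09413064  0.20060137] [-0.03384944 -0.11144592  0.20060137] [[-0.729, -0.176, 0.662], [-0.135, 0.984, 0.113], [-0.671, -0.007, -0.741]]
```

Emit:
{"method": "jog_arm", "body": {"hand": [0.085,0.085,0.085,0.085,0.085], "travel": [[0.009,0.0014,-0.01],[0.009,0.0014,-0.01],[0.009,0.0014,-0.01],[0.009,0.0014,-0.01],[0,0,0]], "yaw": [0,0,0,0,0]}}

```text
time_s: 9.52
position: [0.6484, -0.0885, 0.1608]
tool_rot: [[-0.729, -0.176, 0.662], [-0.135, 0.984, 0.113], [-0.671, -0.008, -0.741]]
ft_force: [0.8, 0.6, 0.4]
grip_width: 0.0849
gripper_force: 0.0
```

Run:
```python
from h import *
s=env.observe()
print(s['time_s'],np.round(s['q'],1),s['position'],st(s['position']),np.round(s['tool_rot'],3).tolist(),s['ft_force'])
im=snap('wrist','w2')
```

```text
9.525 [ -26.8   26.8   94.5   48.6   32.2 -163.1] [ 0.64836837 -0.08849731  0.16077421] [ 0.00251692 -0.11214345  0.16077421] [[-0.729, -0.176, 0.662], [-0.135, 0.984, 0.113], [-0.671, -0.008, -0.741]] [0.75354502 0.64355312 0.42441502]
```

View pics/w2.png

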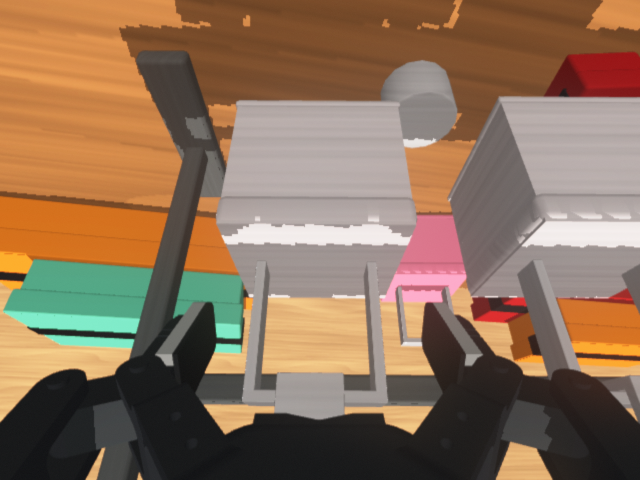

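Emit:
{"method": "jog_arm", "body": {"hand": [0.045,0.045,0.045,0.045,0.045], "travel": [[0,0,0],[0,0,0],[0,0,0],[0,0,0],[0,0,0]], "yaw": [0,0,0,0,0], "grip_force": 40}}

```text
time_s: 10.2
position: [0.6482, -0.089, 0.1625]
tool_rot: [[-0.727, -0.175, 0.664], [-0.135, 0.985, 0.111], [-0.673, -0.009, -0.74]]
ft_force: [-2.8, -0.5, 5.1]
grip_width: 0.0494
gripper_force: 41.8
```

Emit:
{"method": "jog_arm", "body": {"hand": [0.045,0.045,0.045,0.045,0.045], "travel": [[0,0,0],[0,0,0.003],[0,0,0.003],[0,0,0],[0,0,0]], "yaw": [0,0,0,0,0]}}

```text
time_s: 10.82
position: [0.648, -0.0888, 0.1677]
tool_rot: [[-0.728, -0.175, 0.663], [-0.135, 0.984, 0.112], [-0.672, -0.008, -0.74]]
ft_force: [0.5, -0.1, -1.1]
grip_width: 0.0494
gripper_force: 41.4
```

```bash
cat >> h.py <<'E'
def weigh(n=8):
    F=[];M=[];J=[]
    for i in range(n):
        env.get_image('wrist'); s=env.observe(); F.append(s['ft_force']); M.append(s['wrist_torque']);J.append(s['joint_efforts'])
    print('F',np.mean(F,0).round(2),'sd',np.std(F,0).round(2),'M',np.mean(M,0).round(3),'J',np.mean(J,0).round(2))
    print(s['time_s'],np.round(s['q'],1),np.round(s['position'],4),st(s['position']).round(4),'w',s['grip_width'],s['gripper_force'])
    print(np.round(s['tool_rot'],3).tolist())
E
python3 - <<'E'
from h import *
weigh()
E
```

```text
F [-0.21  0.   -1.25] sd [0.49 0.41 0.62] M [-0.067  0.423  0.008] J [  0.   -45.22 -19.15   1.08  -0.68  -0.  ]
11.225 [ -26.9   26.2   94.1   47.5   32.8 -161.9] [ 0.6481 -0.0888  0.1679] [ 0.0022 -0.1124  0.1679] w 0.04948351356970271 41.41684412956238
[[-0.728, -0.175, 0.663], [-0.135, 0.984, 0.112], [-0.672, -0.009, -0.74]]
```

Emit:
{"method": "jog_arm", "body": {"hand": [0.045,0.045,0.045,0.085,0.085], "travel": [[0,0,-0.003],[0,0,-0.0035],[0,0,0],[0,0,0],[0,0,0]], "yaw": [0,0,0,0,0]}}

```text
time_s: 11.85
position: [0.648, -0.0888, 0.1612]
tool_rot: [[-0.728, -0.175, 0.663], [-0.135, 0.984, 0.112], [-0.672, -0.008, -0.74]]
ft_force: [0.2, 0.3, -0.3]
grip_width: 0.0829
gripper_force: 0.0
```

Emit:
{"method": "jog_arm", "body": {"hand": [0.085,0.085,0.085,0.085,0.085], "travel": [[0,0,0],[0,0,0],[-0.012,-0.002,0.0135],[-0.012,-0.002,0.0135],[-0.012,-0.002,0.0135]], "yaw": [0,0,0,0,0]}}

```text
time_s: 12.48
position: [0.6111, -0.095, 0.2034]
tool_rot: [[-0.727, -0.175, 0.664], [-0.136, 0.985, 0.111], [-0.673, -0.009, -0.74]]
ft_force: [0.5, 0.7, -0.7]
grip_width: 0.0849
gripper_force: 0.0
```

Emit:
{"method": "jog_arm", "body": {"hand": [0.085,0.085,0.085,0.085,0.085], "travel": [[-0.025,-0.005,0.028],[-0.025,-0.005,0.028],[-0.006,0.036,0],[-0.007,0.039,0],[-0.007,0.039,0]], "yaw": [0,0,0,0,0]}}

```text
time_s: 13.1
position: [0.5411, 0.0099, 0.2589]
tool_rot: [[-0.727, -0.174, 0.664], [-0.135, 0.985, 0.111], [-0.673, -0.009, -0.739]]
ft_force: [1.1, -0.7, 0.4]
grip_width: 0.0849
gripper_force: 0.0
```

Run:
```python
from h import *
weigh(2); s=env.observe(); im=snap('wrist','w3')
for y in (-.115,0,.115):
  print([np.round(wproj(s,W(0,y+b*.025,.187))) for b in(-1,1)])
```

```text
F [-2.04  0.68  0.56] sd [1.31 1.51 0.45] M [-0.025  0.358  0.034] J [ -2.85 -26.1  -23.62   0.7   -1.76   0.25]
13.2 [ -20.3    8.   103.7   35.5   35.5 -144. ] [0.5403 0.012  0.2588] [-0.0865  0.0057  0.2588] w 0.08493079384233986 0.0
[[-0.727, -0.178, 0.663], [-0.138, 0.984, 0.114], [-0.673, -0.008, -0.74]]
[array([112., 261.]), array([183., 262.])]
[array([275., 263.]), array([345., 263.])]
[array([437., 264.]), array([508., 265.])]
```

View pics/w3.png

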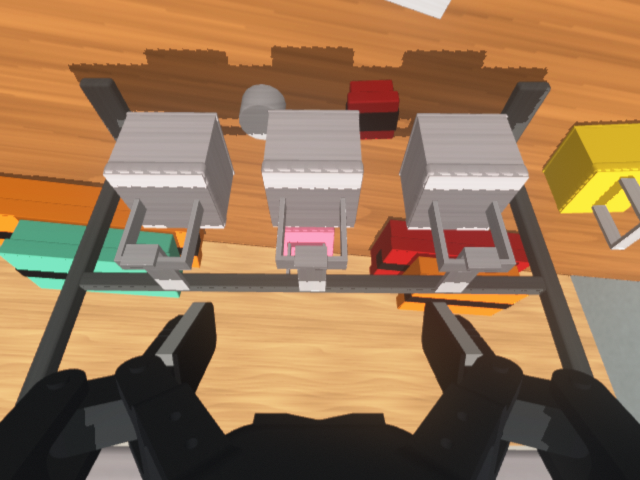

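Emit:
{"method": "jog_arm", "body": {"hand": [0.085,0.085,0.085,0.085,0.085], "travel": [[0.011,0.0005,-0.0124],[0.011,0.0005,-0.0124],[0.011,0.0015,-0.0124],[0.011,0.0015,-0.0124],[0.011,0.0015,-0.0124]], "yaw": [0,0,0,0,0]}}

```text
time_s: 13.88
position: [0.5979, 0.0147, 0.1947]
tool_rot: [[-0.728, -0.175, 0.663], [-0.135, 0.985, 0.112], [-0.672, -0.008, -0.741]]
ft_force: [0.0, -1.5, -0.7]
grip_width: 0.0852
gripper_force: 0.0
```

Emit:
{"method": "jog_arm", "body": {"hand": [0.085,0.085,0.085,0.085,0.045], "travel": [[0.011,0.002,-0.0124],[0.011,0.002,-0.0124],[0.011,0.002,-0.0122],[0,0,0],[0,0,0]], "yaw": [0,0,0,0,0]}}

```text
time_s: 14.5
position: [0.63, 0.0207, 0.1591]
tool_rot: [[-0.728, -0.175, 0.663], [-0.135, 0.984, 0.112], [-0.673, -0.009, -0.74]]
ft_force: [0.4, 0.2, 0.3]
grip_width: 0.0695
gripper_force: 0.0
```

Emit:
{"method": "jog_arm", "body": {"hand": [0.045,0.045,0.045,0.045,0.045], "travel": [[0,0,0],[0,0,0],[0,0,0],[0,0,0.003],[0,0,0.003]], "yaw": [0,0,0,0,0]}}

```text
time_s: 15.12
position: [0.6297, 0.0207, 0.1643]
tool_rot: [[-0.729, -0.175, 0.662], [-0.135, 0.984, 0.112], [-0.671, -0.008, -0.741]]
ft_force: [1.0, 0.6, -4.1]
grip_width: 0.0489
gripper_force: 41.7
```

Run:
```python
from h import *
weigh(8)
```

```text
F [ 0.23 -0.06 -3.2 ] sd [0.74 0.4  0.33] M [-0.119  0.671  0.004] J [-1.000e-02 -4.380e+01 -1.931e+01  8.500e-01 -1.200e+00  2.000e-02]
15.525 [ -15.2   24.    99.2   44.5   23.7 -151.6] [0.63   0.0207 0.1647] [ 0.0034 -0.0014  0.1647] w 0.049322326598231436 41.67235314846039
[[-0.728, -0.175, 0.663], [-0.135, 0.984, 0.112], [-0.672, -0.008, -0.74]]
```

Emit:
{"method": "jog_arm", "body": {"hand": [0.045,0.045,0.045,0.045,0.045], "travel": [[0,0,0.004],[0,0,0.007],[0,0,0.007],[0,0,0.003],[0,0,0]], "yaw": [0,0,0,0,0], "grip_force": 60}}

```text
time_s: 16.15
position: [0.6301, 0.0207, 0.1863]
tool_rot: [[-0.727, -0.175, 0.663], [-0.136, 0.984, 0.112], [-0.673, -0.009, -0.74]]
ft_force: [0.2, -0.5, -4.2]
grip_width: 0.0492
gripper_force: 65.8
```

Run:
```python
from h import *
weigh(2)
```

```text
F [-0.06 -0.29 -3.47] sd [0.77 0.38 0.09] M [-0.128  0.682  0.019] J [ 1.000e-02 -4.356e+01 -2.068e+01  8.900e-01 -1.420e+00  2.000e-02]
16.25 [ -15.2   22.1   97.7   39.7   26.2 -146.3] [0.63   0.0207 0.1858] [ 0.0034 -0.0014  0.1858] w 0.04909965179480426 65.81948518753052
[[-0.728, -0.175, 0.663], [-0.135, 0.984, 0.112], [-0.672, -0.008, -0.74]]
```

Emit:
{"method": "jog_arm", "body": {"hand": [0.045,0.045,0.045,0.045,0.045], "travel": [[-0.008,-0.0015,0],[-0.015,-0.0026,0],[-0.02,-0.0035,0],[-0.025,-0.0044,0],[-0.025,-0.0044,0]], "yaw": [0,0,0,0,0]}}

```text
time_s: 16.88
position: [0.5358, 0.0042, 0.1858]
tool_rot: [[-0.728, -0.175, 0.663], [-0.135, 0.984, 0.112], [-0.672, -0.009, -0.74]]
ft_force: [-0.6, -0.5, -2.6]
grip_width: 0.0492
gripper_force: 65.9
```

Emit:
{"method": "jog_arm", "body": {"hand": [0.045,0.045,0.045,0.045,0.045], "travel": [[-0.008,0,0.01],[0,0,0.025],[0,0,0.035],[0,0.005,0.035],[0,0.01,0.02]], "yaw": [0,0,0,0,0]}}

```text
time_s: 17.5
position: [0.5294, 0.0191, 0.3137]
tool_rot: [[-0.726, -0.174, 0.665], [-0.135, 0.985, 0.109], [-0.674, -0.011, -0.738]]
ft_force: [0.2, 0.1, -3.4]
grip_width: 0.0493
gripper_force: 66.0
```

Emit:
{"method": "jog_arm", "body": {"hand": [0.045,0.045,0.045,0.045,0.045], "travel": [[-0.007,0.02,0],[-0.011,0.035,0],[-0.012,0.04,0],[-0.012,0.04,0],[-0.012,0.04,0]], "yaw": [-0.05,-0.08,-0.1,-0.1,-0.1]}}

```text
time_s: 18.12
position: [0.4878, 0.1492, 0.3075]
tool_rot: [[-0.751, 0.142, 0.645], [0.102, 0.99, -0.099], [-0.653, -0.008, -0.758]]
ft_force: [0.7, -0.3, -4.5]
grip_width: 0.0492
gripper_force: 65.9
```

Run:
```python
from h import *
weigh(2)
```

```text
F [-1.26 -0.43 -3.85] sd [0.88 0.69 0.6 ] M [ 0.073  0.66  -0.009] J [ -1.67 -28.21 -25.59  -1.52  -1.88   0.45]
18.225 [  9.4   3.8  98.6 -18.2  39.6 -62.8] [0.4875 0.1512 0.3073] [-0.1143  0.1519  0.3073] w 0.0493018679064751 65.96351981163025
[[-0.751, 0.137, 0.645], [0.1, 0.99, -0.095], [-0.652, -0.007, -0.758]]
```

Emit:
{"method": "jog_arm", "body": {"hand": [0.045,0.045,0.045,0.045,0.045], "travel": [[-0.011,0.03,0],[-0.012,0.034,0],[-0.012,0.034,0],[-0.012,0.034,0],[-0.01,0.028,0]], "yaw": [-0.04,-0.04,-0.04,0,0]}}

```text
time_s: 18.85
position: [0.4309, 0.3096, 0.307]
tool_rot: [[-0.735, 0.255, 0.628], [0.189, 0.967, -0.172], [-0.651, -0.008, -0.759]]
ft_force: [0.2, -0.6, -3.7]
grip_width: 0.0485
gripper_force: 66.6
```

Run:
```python
from h import *
weigh(2)
a=snap('scene','s1');b=snap('top','t1')
for n,f,box in(('top','t0',(145,285,220,375)),('scene','s0',(425,195,510,280))):
    im=cv2.imread(f'pics/{f}.png'); hsv=cv2.cvtColor(im,cv2.COLOR_BGR2HSV)
    x0,y0,x1,y1=box; h=hsv[y0:y1,x0:x1]; big=cv2.resize(h,None,fx=4,fy=4,interpolation=cv2.INTER_LINEAR)
    m=((big[...,1]>156)).astype(np.uint8); m=cv2.morphologyEx(m,cv2.MORPH_OPEN,np.ones((5,5)))
    cs=cv2.findContours(m,0,1)[0]; c=max(cs,key=cv2.contourArea); hu=cv2.convexHull(c)
    ap=cv2.approxPolyDP(hu,8,True)[:,0]/4+[x0-.375,y0-.375]
    print(n,cv2.contourArea(hu)/16); 
    for p in ap: print(p.round(1),'z28',ray(n,*p,.028)[:2].round(4),'z0',ray(n,*p,0)[:2].round(4))
S=np.vstack([cv2.resize(cv2.imread('pics/s1.png')[130:300,330:580],(750,510)[:1]+(300,),interpolation=2),cv2.resize(cv2.imread('pics/t1.png')[260:400,100:330],(750,300),interpolation=2)])
cv2.imwrite('pics/e.png',S)
```

```text
F [ 0.2   0.15 -3.68] sd [0.5  0.73 0.43] M [ 0.188  0.591 -0.005] J [ -1.64 -37.33 -24.48  -2.23  -0.48   0.15]
18.95 [ 36.3  11.6  89.2 -37.3  57.3 -24.7] [0.4308 0.3105 0.3069] [-0.1424  0.3187  0.3069] w 0.04916764643931949 66.38366103172302
[[-0.736, 0.253, 0.629], [0.187, 0.968, -0.17], [-0.651, -0.007, -0.759]]
top 2518.8125
[175.9 291.9] z28 [0.4799 0.3459] z0 [0.48   0.3544]
[208.6 301.9] z28 [0.4553 0.2558] z0 [0.4549 0.2623]
[185.9 367.4] z28 [0.282  0.3067] z0 [0.2776 0.3144]
[154.4 358.1] z28 [0.3038 0.3918] z0 [0.2999 0.4014]
scene 2098.75
[463.9 210.6] z28 [0.2803 0.3074] z0 [0.2453 0.31  ]
[496.1 221.4] z28 [0.3024 0.3923] z0 [0.2681 0.3977]
[472.1 271.9] z28 [0.5033 0.3431] z0 [0.4757 0.3469]
[438.4 259.1] z28 [0.4825 0.2617] z0 [0.4541 0.2628]
[440.9 248.6] z28 [0.4443 0.2636] z0 [0.4147 0.2647]
```

View pics/e.png

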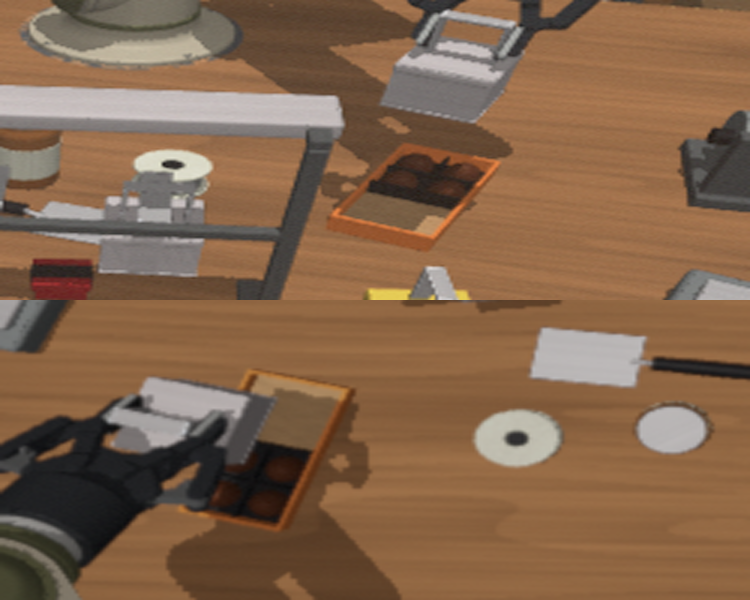

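Emit:
{"method": "jog_arm", "body": {"hand": [0.045,0.045,0.045,0.045,0.045], "travel": [[0,0.002,-0.035],[0,0,-0.05],[0,0,-0.045],[0,0,-0.033],[0,0,-0.012]], "yaw": [0,0,0,0,0]}}

```text
time_s: 19.68
position: [0.4314, 0.3092, 0.1298]
tool_rot: [[-0.737, 0.257, 0.626], [0.189, 0.966, -0.175], [-0.65, -0.011, -0.76]]
ft_force: [0.7, -0.1, -3.3]
grip_width: 0.0493
gripper_force: 66.6
```

Run:
```python
from h import *
weigh(2); s=env.observe()
imw=snap('wrist','w4')[:,:,::-1].copy(); ims=snap('scene','s2')[:,:,::-1].copy(); imt=snap('top','t2')[:,:,::-1].copy()
d=np.array([.968,-.252]); l=np.array([.252,.968]); bay=np.array([.4262,.3142])
L={'w':imw,'s':ims,'t':imt}; pr={'w':lambda P:wproj(s,P),'s':lambda P:proj('scene',P),'t':lambda P:proj('top',P)}
zb=s['position'][2]-.089; c=np.array(s['position'])[:2]-.0034*d
for k in L:
  for P,col in [(np.r_[bay+a*.044*d+b*.044*l,.028],(0,0,255)) for a in(-1,1) for b in(-1,1)]+[(np.r_[c+a*.035*d+b*.035*l,zb+z],(255,0,0) if z else (0,255,0)) for a in(-1,1) for b in(-1,1) for z in(0,.065)]:
    u=pr[k](P); cv2.circle(L[k],(int(round(u[0])),int(round(u[1]))),1+(k=='w'),col,-1)
a=cv2.resize(ims[170:290,410:530],(400,400),interpolation=2);b=cv2.resize(imt[270:390,140:260],(400,400),interpolation=2)
cv2.imwrite('pics/f.png',np.hstack([a,b])); cv2.imwrite('pics/w4m.png',imw)
```

```text
F [-0.35 -0.42 -4.23] sd [0.55 0.48 1.15] M [0.131 0.675 0.025] J [  0.38 -43.37 -16.75  -1.66   0.11   0.18]
19.775 [ 36.2  25.2 104.3 -57.1  37.5   3.9] [0.4315 0.3094 0.1305] [-0.1419  0.3174  0.1305] w 0.048904206303383886 66.57647967338562
[[-0.736, 0.257, 0.626], [0.189, 0.966, -0.174], [-0.65, -0.01, -0.76]]
```

View pics/f.png

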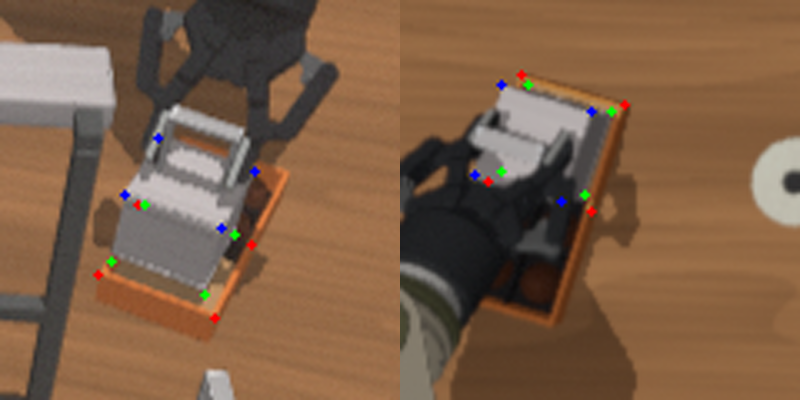

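Run:
```python
from h import *
s=env.observe(); P0=np.array(s['position']); d=np.array([.968,-.252]); l=np.array([.252,.968])
zb=P0[2]-.089; c=P0[:2]
T=cv2.imread('pics/t2.png').astype(np.float32); S=cv2.imread('pics/s2.png').astype(np.float32)
def prof(n,im,f,ts):
    uv=np.array([proj(n,f(t)) for t in ts],np.float32)
    g=cv2.remap(im,uv[:,:1].copy(),uv[:,1:].copy(),1)[:,0]; hsv=cv2.cvtColor(g[None].astype(np.uint8),cv2.COLOR_BGR2HSV)[0]
    return ' '.join(f'{int(t*1000)}:{h[2]}/{h[1]}' for t,h in zip(ts,hsv))
ts=np.arange(.014,.046,.002)
for b in(-.02,-.005,.01,.02): print('T far',b,prof('top',T,lambda t:np.r_[c+t*d+b*l,zb+.065],ts))
for a in(.005,.015): print('T right',a,prof('top',T,lambda t:np.r_[c+a*d-t*l,zb+.065],ts))
for a in(.01,.015,.02): print('T left',a,prof('top',T,lambda t:np.r_[c+a*d+t*l,zb+.065],ts))
for b in(-.02,0,.02): print('S lidfar',b,prof('scene',S,lambda t:np.r_[c+t*d+b*l,zb+.065],ts)); print('S basefar',b,prof('scene',S,lambda t:np.r_[c+t*d+b*l,zb],ts))
```

```text
T far -0.02 14:158/13 16:178/11 18:181/11 20:180/10 22:180/10 24:180/10 26:181/11 28:175/12 30:154/13 32:114/22 34:108/59 36:129/107 38:157/133 40:177/153 42:172/169 44:138/166
T far -0.005 14:183/11 16:183/11 18:182/11 20:180/11 22:179/11 24:180/11 26:180/10 28:178/11 30:166/11 32:124/23 34:116/62 36:141/103 38:170/125 40:177/151 42:165/168 44:141/170
T far 0.01 14:182/11 16:182/11 18:181/10 20:180/11 22:179/11 24:179/11 26:179/11 28:174/12 30:150/14 32:124/29 34:115/69 36:141/105 38:161/125 40:172/148 42:168/168 44:142/169
T far 0.02 14:178/11 16:180/11 18:181/11 20:180/13 22:179/11 24:179/11 26:179/11 28:177/12 30:162/17 32:144/60 34:133/128 36:146/176 38:159/176 40:169/174 42:168/168 44:146/161
T right 0.005 14:177/12 16:156/11 18:128/10 20:113/7 22:114/7 24:90/6 26:63/4 28:50/5 30:60/9 32:99/13 34:113/11 36:107/14 38:86/15 40:76/13 42:73/14 44:73/14
T right 0.015 14:184/12 16:183/11 18:176/12 20:169/12 22:170/11 24:178/11 26:174/12 28:167/12 30:167/12 32:180/11 34:180/13 36:153/12 38:114/13 40:79/13 42:74/14 44:73/14
T left 0.01 14:181/11 16:181/11 18:178/11 20:163/11 22:134/13 
[... 824 characters left out ...]
idfar 0 14:198/12 16:198/12 18:198/12 20:196/12 22:194/12 24:194/12 26:193/12 28:188/12 30:176/12 32:154/10 34:136/8 36:133/10 38:126/12 40:122/15 42:117/15 44:113/14
S basefar 0 14:117/15 16:117/15 18:117/17 20:117/15 22:122/13 24:132/14 26:135/19 28:130/37 30:120/70 32:115/100 34:117/107 36:119/109 38:120/108 40:120/108 42:120/111 44:130/124
S lidfar 0.02 14:197/13 16:199/13 18:199/12 20:196/10 22:194/12 24:195/13 26:194/13 28:192/13 30:186/14 32:171/15 34:155/13 36:144/12 38:135/15 40:125/16 42:120/17 44:118/15
S basefar 0.02 14:117/11 16:118/13 18:119/15 20:118/15 22:117/15 24:119/13 26:122/13 28:122/25 30:117/50 32:113/79 34:114/103 36:115/109 38:116/108 40:118/108 42:116/110 44:126/121
```

Emit:
{"method": "jog_arm", "body": {"hand": [0.045,0.045,0.045,0.045,0.045], "travel": [[0,0.005,0],[0,0,-0.003],[0,0,-0.002],[0,0,0],[0,0,0]], "yaw": [0,0,0,0,0]}}

```text
time_s: 20.55
position: [0.4311, 0.3155, 0.1265]
tool_rot: [[-0.735, 0.255, 0.628], [0.188, 0.967, -0.173], [-0.651, -0.009, -0.759]]
ft_force: [-0.5, 0.4, -4.0]
grip_width: 0.0494
gripper_force: 66.7
```

Run:
```python
from h import *
weigh(2); s=env.observe(); snap('top','t3'); snap('scene','s3')
d=np.array([.968,-.252]); l=np.array([.252,.968]); bay=np.array([.4262,.3142])
T=cv2.imread('pics/t3.png').astype(np.float32); S=cv2.imread('pics/s3.png').astype(np.float32)
def prof(n,im,f,ts):
    uv=np.array([proj(n,f(t)) for t in ts],np.float32)
    g=cv2.remap(im,uv[:,:1].copy(),uv[:,1:].copy(),1)[:,0]; hsv=cv2.cvtColor(g[None].astype(np.uint8),cv2.COLOR_BGR2HSV)[0]
    return ' '.join(f'{int(t*1000)}:{h[2]}/{h[1]}' for t,h in zip(ts,hsv))
ts=np.arange(.034,.054,.002)
for n,im in(('top',T),('scene',S)):
  for b in(-.02,.02): print(n,'farrim',b,prof(n,im,lambda t:np.r_[bay+t*d+b*l,.028],ts))
  for a in(-.1,.03,.035): print(n,'right',a,prof(n,im,lambda t:np.r_[bay+a*d-t*l,.028],ts))
  for a in(-.1,0,.03): print(n,'left',a,prof(n,im,lambda t:np.r_[bay+a*d+t*l,.028],ts))
P0=np.array(s['position']); zb=P0[2]-.089
ts=np.arange(.020,.042,.002)
for b in(-.01,.01): print('S basefar',prof('scene',S,lambda t:np.r_[bay+t*d+b*l,zb],ts))
for a in(.025,): print('S baseright',prof('scene',S,lambda t:np.r_[bay+a*d-t*l,zb+.003],ts),'\nS baseleft',prof('scene',S,lambda t:np.r_[bay+a*d+t*l,zb+.003],ts))
```

```text
F [ 0.27  0.37 -3.96] sd [0.2  0.11 0.01] M [0.183 0.619 0.028] J [ 1.000e-02 -4.247e+01 -1.610e+01 -1.460e+00  2.400e-01 -0.000e+00]
20.65 [ 36.9  26.  103.9 -57.6  37.6   4.9] [0.4311 0.3156 0.1265] [-0.1412  0.3235  0.1265] w 0.04908424195191987 66.72947645187378
[[-0.735, 0.255, 0.628], [0.188, 0.967, -0.173], [-0.651, -0.009, -0.759]]
top farrim -0.02 34:138/105 36:162/115 38:173/125 40:177/143 42:170/164 44:144/168 46:124/158 48:129/142 50:130/141 52:134/141
top farrim 0.02 34:138/96 36:162/112 38:172/126 40:177/147 42:174/169 44:147/168 46:135/157 48:143/141 50:145/139 52:144/140
top right -0.1 34:36/177 36:54/175 38:89/183 40:135/189 42:121/194 44:104/196 46:93/195 48:95/172 50:104/154 52:120/145
top right 0.03 34:111/94 36:120/121 38:139/143 40:168/162 42:158/173 44:129/184 46:99/193 48:95/180 50:108/156 52:125/143
top right 0.035 34:160/115 36:159/119 38:167/139 40:176/158 42:169/172 44:128/187 46:104/189 48:99/175 50:115/149 52:127/141
top left -0.1 34:28/27 36:29/26 38:29/26 40:29/26 42:29/26 44:29/18 46:30/17 48:31/16 50:32/32 52:31/25
top left 0 34:174/12 36:168/11 38:1
[... 971 characters left out ...]
6/117 40:161/152 42:209/172 44:198/178 46:153/175 48:114/154 50:96/130 52:95/129
scene left 0.03 34:119/111 36:129/115 38:160/120 40:200/139 42:219/170 44:191/178 46:151/171 48:139/152 50:144/135 52:145/132
S basefar 20:120/17 22:119/17 23:118/17 25:120/17 27:123/19 29:123/23 31:125/43 33:121/76 35:119/101 37:120/111 39:120/111
S basefar 20:119/13 22:121/17 23:123/19 25:134/15 27:149/14 29:146/19 31:134/36 33:117/72 35:110/104 37:115/106 39:117/109
S baseright 20:117/11 22:119/15 23:118/15 25:117/13 27:117/13 29:118/13 31:117/17 33:119/24 35:149/91 37:207/168 39:203/171 
S baseleft 20:118/15 22:118/15 23:118/13 25:118/15 27:119/15 29:119/15 31:120/15 33:126/16 35:131/35 37:123/104 39:159/122
```

Emit:
{"method": "jog_arm", "body": {"hand": [0.045,0.045,0.045,0.045,0.045], "travel": [[0.0013,-0.0012,-0.002],[0,0,-0.008],[0,0,-0.008],[0,0,-0.006],[0,0,-0.002]], "yaw": [0,0,0,0,0]}}

```text
time_s: 21.38
position: [0.4323, 0.3143, 0.0998]
tool_rot: [[-0.736, 0.255, 0.627], [0.188, 0.967, -0.173], [-0.651, -0.01, -0.759]]
ft_force: [0.3, -0.5, -3.8]
grip_width: 0.049
gripper_force: 66.7
```

Emit:
{"method": "jog_arm", "body": {"hand": [0.045,0.045,0.045,0.045,0.045], "travel": [[0,0,-0.001],[0,0,-0.001],[0,0,0],[0,0,0],[0,0,0]], "yaw": [0,0,0,0,0]}}

```text
time_s: 22.0
position: [0.4324, 0.3144, 0.0985]
tool_rot: [[-0.735, 0.255, 0.628], [0.188, 0.967, -0.173], [-0.651, -0.009, -0.759]]
ft_force: [0.1, 0.1, -3.7]
grip_width: 0.0491
gripper_force: 66.7
```

Run:
```python
from h import *
weigh(5)
```

```text
F [ 0.01  0.33 -3.43] sd [0.45 0.71 0.36] M [ 0.158  0.666 -0.014] J [  0.   -43.51 -14.34  -1.36   0.51  -0.  ]
22.25 [ 36.7  28.9 105.5 -63.   35.2  11.5] [0.4324 0.3144 0.0985] [-0.1402  0.3221  0.0985] w 0.0491595998334642 66.72819972038269
[[-0.735, 0.255, 0.628], [0.188, 0.967, -0.173], [-0.651, -0.009, -0.759]]
```

Not in contact yet; lower in 1 mm steps.

Emit:
{"method": "jog_arm", "body": {"hand": [0.045,0.045,0.045,0.045,0.045], "travel": [[0,0,-0.001],[0,0,-0.001],[0,0,0],[0,0,0],[0,0,0]], "yaw": [0,0,0,0,0]}}

```text
time_s: 22.88
position: [0.4324, 0.3144, 0.0967]
tool_rot: [[-0.735, 0.255, 0.628], [0.188, 0.967, -0.173], [-0.651, -0.009, -0.759]]
ft_force: [-3.4, -0.8, 4.1]
grip_width: 0.0493
gripper_force: 67.3
```

Run:
```python
from h import *
weigh(5)
```

```text
F [-3.59 -1.4   5.57] sd [0.21 0.27 0.56] M [-0.135  0.245 -0.201] J [-6.000e-01 -3.898e+01 -1.368e+01 -1.000e+00 -1.000e-01 -1.000e-02]
23.125 [ 36.7  29.1 105.6 -63.4  35.1  12. ] [0.4324 0.3143 0.0967] [-0.1401  0.3221  0.0967] w 0.0492783134145933 67.47113943099976
[[-0.735, 0.255, 0.628], [0.188, 0.967, -0.173], [-0.651, -0.009, -0.759]]
```

Emit:
{"method": "jog_arm", "body": {"hand": [0.045,0.045,0.045,0.045,0.045], "travel": [[0,0,-0.001],[0,0,0],[0,0,0],[0,0,0],[0,0,0]], "yaw": [0,0,0,0,0]}}

```text
time_s: 23.75
position: [0.4325, 0.3143, 0.0967]
tool_rot: [[-0.734, 0.255, 0.629], [0.188, 0.967, -0.173], [-0.653, -0.008, -0.758]]
ft_force: [-8.0, -2.6, 15.0]
grip_width: 0.0488
gripper_force: 68.7
```

Run:
```python
from h import *
weigh(5)
```

```text
F [-7.82 -2.6  14.22] sd [0.34 0.64 0.23] M [-0.492 -0.015 -0.406] J [ -1.46 -34.35 -13.41  -0.74  -0.75  -0.  ]
24.0 [ 36.7  29.2 105.6 -63.6  35.   12.2] [0.4325 0.3143 0.0966] [-0.1401  0.3221  0.0966] w 0.049209124206897784 68.71089220046997
[[-0.734, 0.255, 0.629], [0.188, 0.967, -0.173], [-0.653, -0.008, -0.758]]
```

Emit:
{"method": "jog_arm", "body": {"hand": [0.045,0.045,0.045,0.045,0.045], "travel": [[0,0,0],[0,0,0],[0,0,0.0005],[0,0,0],[0,0,0]], "yaw": [0,0,0,0,0], "grip_force": 20}}

```text
time_s: 24.62
position: [0.4325, 0.3143, 0.0967]
tool_rot: [[-0.735, 0.255, 0.629], [0.188, 0.967, -0.173], [-0.652, -0.009, -0.758]]
ft_force: [-6.5, -1.7, 9.9]
grip_width: 0.0491
gripper_force: 68.0
```

Emit:
{"method": "jog_arm", "body": {"hand": [0.052,0.056,0.06,0.07,0.085], "travel": [[0,0,0],[0,0,0],[0,0,0],[0,0,0],[0,0,0]], "yaw": [0,0,0,0,0]}}

```text
time_s: 25.25
position: [0.4324, 0.3144, 0.0959]
tool_rot: [[-0.735, 0.255, 0.628], [0.188, 0.967, -0.173], [-0.651, -0.009, -0.759]]
ft_force: [-0.5, 0.9, -0.6]
grip_width: 0.0843
gripper_force: 0.0
```

Emit:
{"method": "jog_arm", "body": {"hand": [0.085,0.085,0.085,0.085,0.085], "travel": [[0,0,0],[0,0,0],[0,0,0],[-0.006,0.0016,0.0075],[-0.012,0.003,0.015]], "yaw": [0,0,0,0,0]}}

```text
time_s: 25.88
position: [0.4139, 0.3188, 0.1187]
tool_rot: [[-0.736, 0.256, 0.627], [0.188, 0.967, -0.173], [-0.65, -0.01, -0.759]]
ft_force: [-0.6, -0.4, 0.6]
grip_width: 0.0847
gripper_force: 0.0
```

Emit:
{"method": "jog_arm", "body": {"hand": [0.085,0.085,0.085,0.085,0.085], "travel": [[-0.012,0.003,0.015],[-0.016,0.004,0.02],[-0.024,0.006,0.03],[-0.03,0.008,0.036],[-0.03,0.008,0.036]], "yaw": [0,0,0,0,0]}}

```text
time_s: 26.5
position: [0.3008, 0.3479, 0.2569]
tool_rot: [[-0.736, 0.255, 0.627], [0.188, 0.967, -0.172], [-0.65, -0.009, -0.76]]
ft_force: [-0.1, 0.4, -0.0]
grip_width: 0.085
gripper_force: 0.0
```

Run:
```python
from h import *
weigh(2)
s=snap('scene','s4')[:,:,::-1];t=snap('top','t4')[:,:,::-1]
a=cv2.resize(s[150:310,210:530],(800,400)[:1]+(300,),interpolation=2)
b=cv2.resize(s[170:290,410:530],(300,300),interpolation=2);c=cv2.resize(t[180:390,140:400],(500,300),interpolation=2)
cv2.imwrite('pics/g.png',np.vstack([a,np.hstack([b,c])]))
```

```text
F [-0.67  0.16  1.99] sd [0.04 0.22 3.07] M [0.064 0.275 0.027] J [ -2.69 -24.76 -18.78  -1.39   0.2   -0.1 ]
26.6 [ 52.7  11.2  98.5 -43.8  60.6  -3.7] [0.3005 0.3493 0.2593] [-0.2639  0.3795  0.2593] w 0.08523034273181508 0.0
[[-0.734, 0.252, 0.631], [0.189, 0.968, -0.166], [-0.653, -0.002, -0.758]]
```

View pics/g.png

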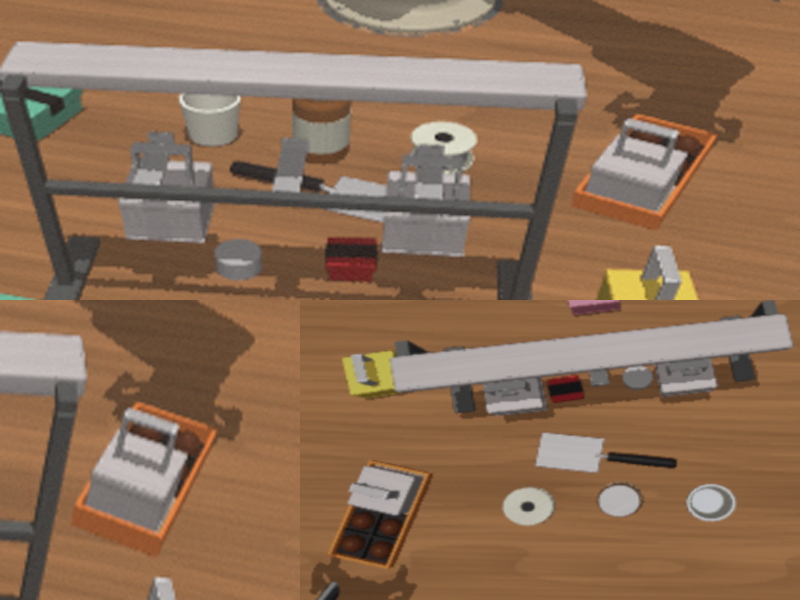

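Run:
```python
from h import *
d=np.array([.968,-.252]); l=np.array([.252,.968]); bay=np.array([.4262,.3142])
def prof(n,im,f,ts):
    uv=np.array([proj(n,f(t)) for t in ts],np.float32)
    g=cv2.remap(im,uv[:,:1].copy(),uv[:,1:].copy(),1)[:,0]; hsv=cv2.cvtColor(g[None].astype(np.uint8),cv2.COLOR_BGR2HSV)[0]
    return ' '.join(f'{round(t*1000)}:{h[2]}/{h[1]}' for t,h in zip(ts,hsv))
ts=np.arange(.026,.046,.002)
for n,f in(('top','t4'),('scene','s4')):
  im=cv2.imread(f'pics/{f}.png').astype(np.float32)
  for nm,v,w in(('far',d,l),('near',-d,l),('left',l,d),('right',-l,d)):
    for b in(-.015,.015): print(n,nm,b,prof(n,im,lambda t:np.r_[bay+t*v+b*w,.071],ts))
```

```text
top far -0.015 26:179/11 28:179/11 30:179/11 32:175/12 34:158/11 36:123/15 38:103/42 40:121/93 42:153/135 44:177/163
top far 0.015 26:178/11 28:178/11 30:179/11 32:178/11 34:164/12 36:133/15 38:102/30 40:132/66 42:155/115 44:168/153
top near -0.015 26:181/11 28:181/11 30:180/10 32:177/10 34:164/11 36:127/12 38:75/17 40:38/13 42:20/13 44:18/0
top near 0.015 26:179/10 28:179/10 30:179/11 32:176/12 34:170/9 36:126/10 38:78/10 40:46/11 42:38/13 44:39/52
top left -0.015 26:174/10 28:174/9 30:175/10 32:173/10 34:169/18 36:159/37 38:143/68 40:145/91 42:143/111 44:139/132
top left 0.015 26:180/11 28:180/11 30:180/11 32:179/13 34:175/16 36:156/65 38:141/114 40:137/140 42:138/140 44:137/140
top right -0.015 26:181/11 28:182/13 30:182/13 32:179/11 34:159/11 36:121/13 38:85/15 40:74/14 42:71/14 44:72/14
top right 0.015 26:182/10 28:182/10 30:182/11 32:180/11 34:170/12 36:128/12 38:92/17 40:73/14 42:71/14 44:72/18
scene far -0.015 26:195/13 28:195/13 30:191/13 32:177/13 34:162/16 36:145/16 38:132/14 40:127/14 42:122/15 44:115/13
scene far 0.015 26:195/13 28:194/13 30:186/14 32:173/13 34:162/16 36:154/15 38:143/16 40:130/18 42:124/19 44:118/15
scene near -0.015 26:198/13 28:198/13 30:197/14 32:195/14 34:183/17 36:159/22 38:130/37 40:99/72 42:76/124 44:78/134
scene near 0.015 26:187/12 28:178/11 30:170/12 32:159/11 34:142/13 36:116/15 38:100/13 40:93/11 42:94/8 44:94/11
scene left -0.015 26:194/11 28:196/13 30:196/13 32:195/13 34:188/14 36:158/16 38:105/83 40:85/132 42:68/124 44:75/119
scene left 0.015 26:197/12 28:197/13 30:197/13 32:195/13 34:181/11 36:150/12 38:109/16 40:103/15 42:69/41 44:78/131
scene right -0.015 26:111/9 28:138/11 30:178/13 32:195/13 34:186/27 36:175/79 38:170/120 40:169/131 42:169/133 44:168/134
scene right 0.015 26:199/13 28:199/13 30:199/14 32:201/14 34:201/13 36:162/60 38:153/113 40:155/135 42:157/133 44:158/132
```

```bash
python3 -c "
from rig import env
print(env.close_job())"
```

```text
the job is handed in; nothing more can be done
None
```

The full tin was the middle one (about 0.33 kg by wrist force); it stands flat and centred in the tray's empty bay, the two light tins still hang on their hooks, the last pictures showed nothing else knocked over, and the job was handed in at about 27 s.

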